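# Set the carriage spring of the key copier

## Robot

A 7-joint arm with a two-finger parallel gripper is mounted at the origin on the work surface. World frame = base frame: x ahead of the robot, y to its left, z up, the work surface at z = 0. Lengths are in mm, angles in degrees, forces in N, time in s.
With the tool pointing down it reaches from about 400 to 875 mm from the base axis. Payload 4.4 kg.
Tool frame: the origin (TCP) lies midway between the tips of the shut fingers; the grasp point (between the pads) lies 19 mm behind it; z points along the fingers, y is the line along which they close (so a half turn about z gives the same grasp; the last joint's range is limited). The gripper opens to 85 mm and grips with 20 to 120 N. Pads are 22 mm wide; open, the fingers measure 114 mm over their backs; the gripper's body (76 mm by 85 mm) begins 54 mm behind the grasp point. The pads swing forward as they close: fully open they stand 13 mm farther back than shut.
Start: joints at [67.792, 36.005, 2.206, 86.941, -1.547, 57.084, -1.146], TCP at [205.606, -616.639, 231.313] pointing down, gripper open.
Joint ranges: [-175.42, 175.42], [-21.48, 121.26], [-71.46, 75.88], [10.55, 141.38], [-63.04, 243.04], [13.31, 113.54], [-168.57, 168.57]. Speed limits (degrees/s): [147.25, 147.25, 180, 180, 180, 180, 180].

## Interface

Orientations are given as [roll, pitch, yaw] about the fixed x, y, z axes, in that order (R = Rz(yaw) Ry(pitch) Rx(roll)).
In Python, from rig import arm gives the robot as it stands. Calls block until the motion is done:
- arm.goto(position, orientation): joint-space move of the TCP to a pose.
- arm.servo_line(position, rot=None, velocity=150, max_force=None): straight line of the TCP; rot=None keeps the orientation; velocity is the mean speed in mm/s. With max_force (N) it stops when the force on the tool has changed by that much, and returns True; else False.
- arm.goto_joints(angles): joint-space move.
- arm.gripper_to(opening, strength=None): opening from 0.0 (shut) to 1.0 (fully open); strength is the grip in N (None keeps the last); returns when the fingers have stopped.
- arm.pause(seconds).
- arm.ik(position, orientation): joint angles nearest the present ones, or None.
- arm.get_state(): the state.
- arm.capture(name): name is "scene" or "top" or "wrist"; returns a dict with "frame" (400x640x3 uint8, red, green, blue), "depth" (400x640 float32, mm along the optical axis (not along the pixel's ray), 0 where there is no reading), "fovy" (degrees; the focal length in pixels is half the picture's height over the tangent of half this angle, whatever the lens; pixels are square), "cx", "cy" (the principal point, pixels), "T" (4x4, takes a point from camera to world coordinates). Camera axes: x right, y down, z forward; pixel columns grow to the right and rows downward; lengths in mm; the calibration is good to about 2 mm. A picture is of the moment at which its call begins.
A pose or a line that the arm cannot do raises arm.Unreachable and nothing moves.
- arm.job_done(): hands the job in; it is judged then, once.
The state is a dict: "t": time; "joint_positions": joint angles; "dq": joint speeds; "joint_torque": joint torques, N m; "position": TCP position; "orientation": TCP orientation; "wrist_force": force on the tool from outside, world axes, zero at the start; "wrist_torque": the same for the moment, N m; "opening": opening from 0.0 (shut) to 1.0 (fully open); "grasp_force": force on a finger pad.
Only numpy, scipy, OpenCV 4.12 (cv2) and the standard library are available. Lean on these libraries where they do the work, as an engineer would, in place of code of your own. Each camera call takes 0.05 s, during which the arm holds its last target. There are 200 camera calls.

## Task

Set the carriage spring of the key-copying machine: grip the black bar knob, push it down gently until its hidden dogs drop into gear with the spindle (it mostly needs a little turning under light pressure to find the gap), and turn it clockwise until the pointer of the sprung steel arm stands level with the nose of the brass index block. Then let go so that the knob springs back up. Do not ram the knob down, do not run the pointer clearly past the index, never push the arm itself, and leave the padlock, the tray of keys and the oil bottle where they are.

Things in the scene. Friction and masses are not known exactly. Their poses are not given: they have to be found in the camera images.
- machine: Key-copying machine, fixed to the bench. Grey base casting 270 (x) x 380 (y) x 50 mm; origin at the centre of its underside, on the bench, z up. A white motor housing 210 x 115 mm, 190 mm high over the bench, stands at its -y end (centre x 0, y -125 mm). At its +y end stand the knob on a dark round boss (74 mm diameter, centre x -45, y +100 mm, top 80 mm above the bench) and the sprung arm.
- knob_grip (a point): Point on the knob's axis at the height to grip, 120 mm above the bench with the knob up. The knob is a black bar 50 mm long (along this point's x), 14 mm wide (along y), standing 32 mm high on a round flange of 56 mm diameter and 8 mm thick; the bar's top is 10 mm above this point and the flange's upper face 22 mm below it. It turns idly while up; pushed down it drives the spindle. Clockwise seen from above tightens.
- knob: The same knob; origin on its axis at the flange's underside, 30 mm below knob_grip, x along the bar, z up. Two opposite dogs are hidden under it, at an angle that is not known.
- plunger (a joint): How far the knob is pushed down, m: 0 up; a spring lifts it with 3.5 N, 0.5 N more per mm. At 0.003 its dogs mostly land on the spindle's dogs: then turn it, lightly pressed, by up to 50 degrees until it drops (gap 10 degrees wide: press while turning or anew every 5). Beyond 0.005 it is in gear, firm stop at 0.008. 8 to 15 N is plenty. Released, it springs up.
- drive: The spindle with six dogs, 60 degrees apart at an unknown angle, hidden in the boss; origin on the knob's axis, z up. In gear the knob has about 10 degrees of play. Friction holds the spindle where it is left; turning takes 0.2 to 0.4 Nm, 150 degrees at most. Over 50 N between its dogs and the knob's (push and turning load together) damages them.
- sprung_arm: Flat steel arm 150 mm long on a vertical pivot, 66 mm above the bench, pivot at x +75, y +165 mm of the machine; origin on the pivot, the arm lies along its own -y. At rest it lies parallel to the machine's -y; turning the spindle clockwise by 1 rad swings it 0.15 rad, so that its tip moves 22 mm towards the machine's +x. It must not be pushed by the robot.
- tip (a point): End of the pointer, a 4 mm thin blade at the end of the sprung arm.
- index: Brass index block 18 x 16 x 32 mm with a 4 mm thin nose pointing at the arm's pivot, fixed on the machine just outside the pointer's arc; its place along the arc varies (17 to 36 mm from the pointer at the start). The body's origin is under the arm's pivot at bench height, the block lies along its -y.
- mark (a point): End of the index block's nose; x is the direction of the pointer's travel when tightening (horizontal, along the arc), y points to the arm's pivot. The pointer stands on the mark when tip and mark agree along this x; the 4 mm gap along y stays.
- padlock: Brass padlock 40 x 20 x 67 mm standing on the machine's deck (bystander); origin at the centre of its underside.
- key_tray: Grey plastic tray of keys, 110 x 80 x 30 mm, on the bench beside the machine (bystander); origin at the centre of its underside.
- oil_bottle: White oil bottle, 44 mm diameter, 110 mm high, on the bench beside the machine (bystander); origin at the centre of its underside.

How it is judged:
By the outcome, as a careful person would: the job done as asked, in the order asked, and still so for the second after the job is handed in, with the robot touching nothing.
It also fails if it takes over 72 s, if anything falls off the work surface, if the arm or the gripper's body presses on something with over 40 N, if the wrist force passes 120 N, or if a joint passes its speed limit or range.

## Working session

There is one attempt and no reset: what is moved stays moved. The work goes in short steps, each a Python script; the robot and the scene stay as the last script left them, time stands still between calls to the robot, and variables do not carry over. Pictures are saved under pics/ and viewed, at most 10 in all, crops included, and the job is handed in when it is done.

```bash
ls; mkdir -p pics
cat > h.py <<'E'
import numpy as np, cv2, pickle
from rig import arm
def cap(n,f):
    c=arm.capture(n); pickle.dump(c,open(f'pics/{f}.pkl','wb')); cv2.imwrite(f'pics/{f}.png',c['frame'][:,:,::-1]); return c
def load(f): return pickle.load(open(f'pics/{f}.pkl','rb'))
def p3(c,u,v,d=None,z=None):
    f=200/np.tan(np.radians(c['fovy'])/2); r=np.array([(u-c['cx'])/f,(v-c['cy'])/f,1.])
    T=np.array(c['T'])
    if z is not None:
        w=T[:3,:3]@r; return T[:3,3]+w*(z-T[2,3])/w[2]
    if d is None: d=c['depth'][int(v),int(u)]
    return T[:3,:3]@(r*d)+T[:3,3]
E
python3 - <<'E'
from h import *
a=cap('scene','s0');b=cap('top','t0')
cv2.imwrite('pics/both.png',np.vstack([a['frame'],b['frame']])[:,:,::-1][:, :, :].copy()[::1] if 0 else cv2.resize(np.vstack([a['frame'],b['frame']])[:,:,::-1],(480,600)))
for c in(a,b):print(c['fovy'],c['T'].round(2).tolist() if hasattr(c['T'],'round') else c['T'])
print(arm.get_state())
E
```

```text
pics
42.131586969908824 [[0.17, 0.72, -0.67, 1262.95], [0.99, -0.12, 0.12, -28.86], [0.0, -0.68, -0.73, 820.13], [0.0, 0.0, 0.0, 1.0]]
42.06675818731098 [[0.02, -1.0, 0.09, 510.9], [-1.0, -0.02, 0.01, 58.76], [-0.01, -0.09, -1.0, 1248.83], [0.0, 0.0, 0.0, 1.0]]
{'t': 0.1, 'joint_positions': array([67.79218864, 36.05420323,  2.20132365, 86.99021485, -1.54808001,
       57.08300233, -1.14778502]), 'dq': array([-0.06156583, -0.0829912 , -0.00867975, -0.15315739,  0.12138107,
        0.04382239, -0.02215623]), 'joint_torque': array([ 2.77262530e-03, -5.64538407e+01,  1.23061717e+00, -1.93974119e+01,
        1.13212253e-02,  5.48226977e-03, -1.55745880e-05]), 'position': array([ 205.45033327, -616.09071474,  230.47425344]), 'orientation': array([-1.79902187e+02, -7.24457189e-04,  1.84364182e+01]), 'wrist_force': array([ 0.31182819, -0.02400744, -0.15266253]), 'wrist_torque': array([ 0.02847216,  0.03653342, -0.03514368]), 'grasp_force': 0.0, 'opening': 0.9964966325881707}
```

View pics/t0.png

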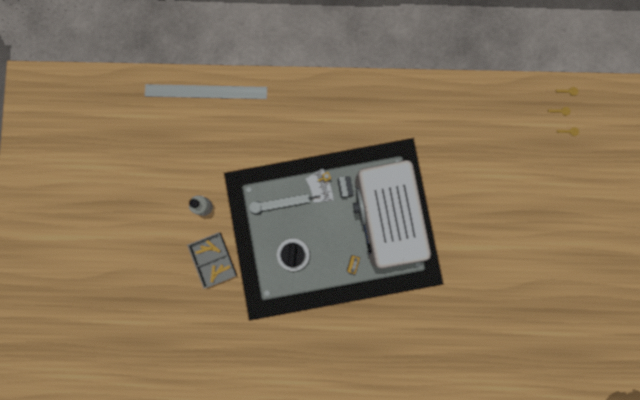

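The top view shows the machine, with its knob at about (293,255), the arm pivot at (256,208) and the index near (322,180). The padlock is at (353,265).

Run:
```python
from h import *
c=load('t0')
cv2.imwrite('pics/tc.png',cv2.resize(c['frame'][150:310,220:440,::-1],None,fx=3.6,fy=3.6,interpolation=cv2.INTER_CUBIC))
for n,u,v,z in [('knob',293,255,130),('pivot',256,208,68),('boss',293,255,80),('tray',212,261,30),('bottle',199,205,110),('padlock',353,265,110)]:
    print(n,p3(c,u,v,z=z).round(1),p3(c,u,v).round(1))
```

```text
knob [489.8 117.  130. ] [489.8 116.8 132.2]
pivot [593.1 207.4  68. ] [591.8 205.2  85.6]
boss [488.8 119.6  80. ] [489.8 116.8 132.2]
tray [469.4 310.8  30. ] [468.6 316.    4.6]
bottle [593.8 328.  110. ] [594.9 331.6  94.8]
padlock [470.9 -13.  110. ] [471.1 -12.6 115.4]
```

View pics/s0.png

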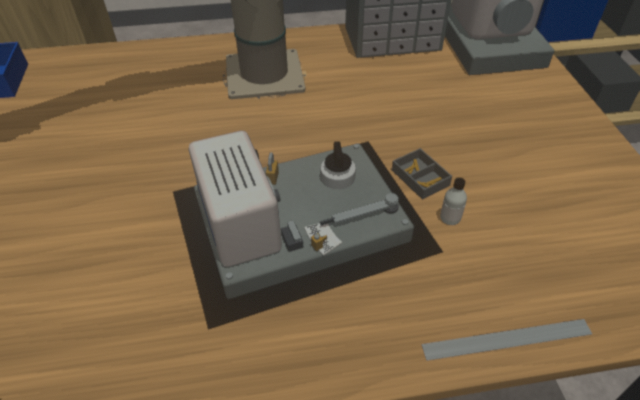

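View pics/tc.png

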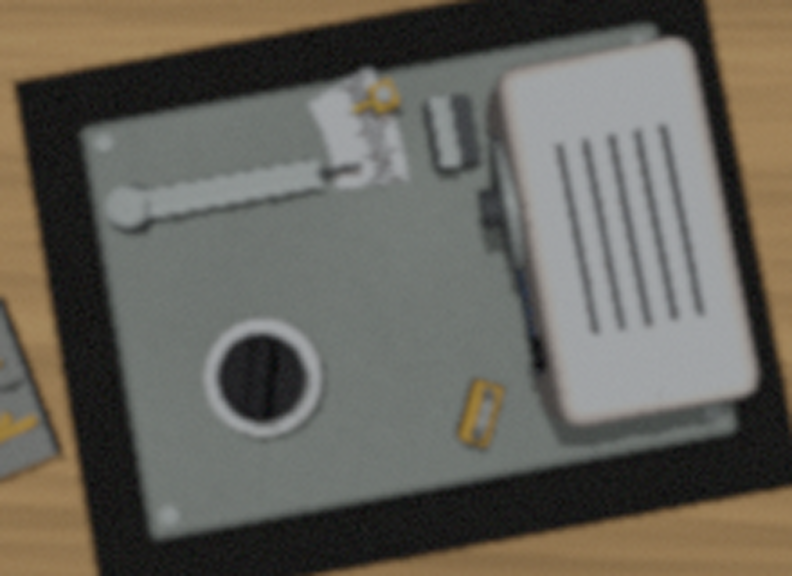

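Run:
```python
from h import *
for y in (177,120,60,20,-3,-30,-60,-90,-120,-150,-180):
    q=arm.ik([490,117,110],[180,0,y]); print(y,None if q is None else np.round(q,0))
arm.goto([490,117,330],[180,0,-3])
c=cap('wrist','w0'); print(arm.get_state()['position'],c['T'].round(3).tolist(),c['fovy'])
```

```text
177 [  5.  38. -33. 116.  35.  36.  36.]
120 [ -2.  36. -21. 116.  23.  32. -10.]
60 [-11.  35.  -8. 116.  10.  29. -56.]
20 [-17.  35.   1. 116.  -1.  29. -86.]
-3 [ -21.   35.    6.  117.   -7.   29. -102.]
-30 [ -25.   36.   13.  117.  -16.   29. -121.]
-60 [ -31.   37.   21.  117.  -25.   31. -142.]
-90 [ -36.   38.   30.  117.  -34.   33. -163.]
-120 [ 21.  49. -61. 115.  56.  52.  78.]
-150 [ 16.  44. -50. 116.  49.  45.  55.]
-180 [  6.  38. -34. 116.  36.  36.  38.]
[490.27071602 116.20606452 329.88045698] [[-0.054, -0.944, -0.325, 574.289], [-0.999, 0.051, 0.018, 112.507], [-0.001, 0.325, -0.946, 473.106], [0.0, 0.0, 0.0, 1.0]] 61.04507191989794
```

View pics/w0.png

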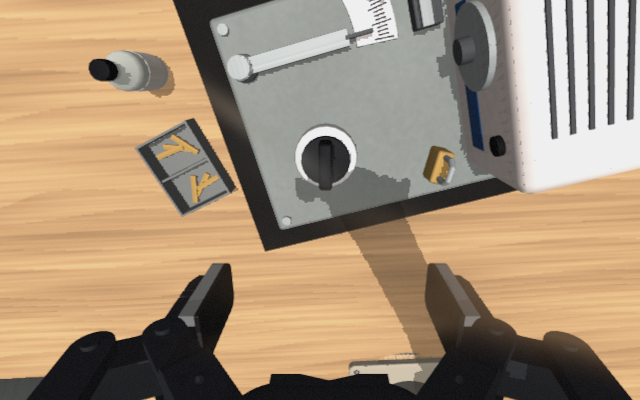

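The wrist view shows the knob at (325,157) with its bar running (325,140)-(325,188). The pivot is at (239,66) and the pointer tip at about (372,32), but the index is outside the frame. I'll shift to see the index.

Run:
```python
from h import *
a=load('w0')
arm.servo_line([580,80,300],velocity=200); arm.pause(.3)
c=cap('wrist','w1'); print(arm.get_state()['t'])
k=cv2.resize(a['frame'][110:210,275:375,::-1],(400,400),interpolation=cv2.INTER_CUBIC)
f=cv2.resize(c['frame'][:250,150:550,::-1],None,fx=2,fy=2,interpolation=cv2.INTER_CUBIC)
cv2.imwrite('pics/k.png',k);cv2.imwrite('pics/w1c.png',f)
```

```text
3.95
```

View pics/k.png

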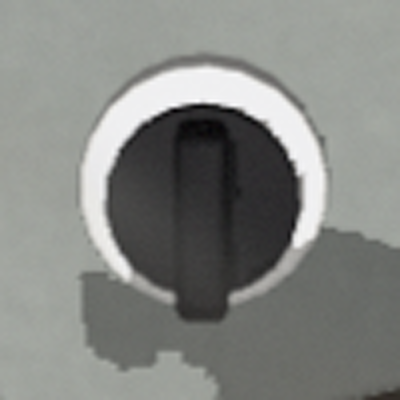

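View pics/w1c.png

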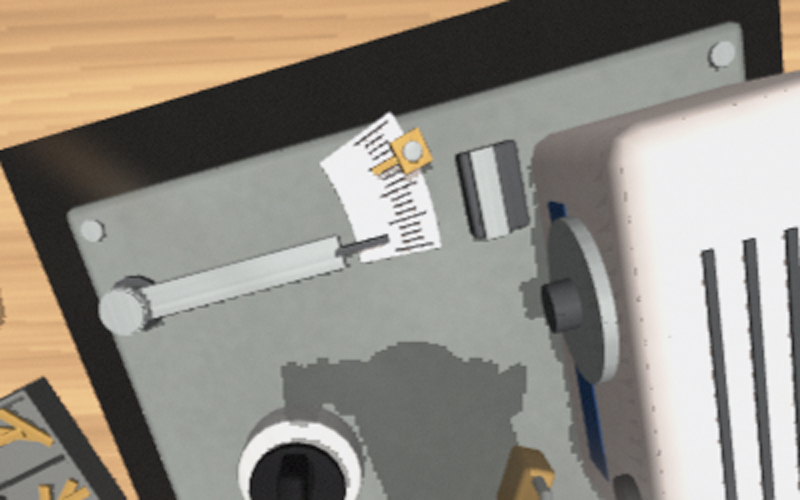

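Crop w1c shows the pointer tip at full-image (344,118.5), the nose end at (337,85.5) and the pivot at (212,154). Crop k shows the bar top running from (325.5,140.5) to (325.5,189.5).

Run:
```python
from h import *
a=load('w0');c=load('w1')
p,q=p3(a,325.5,140.5,z=130),p3(a,325.2,188.5,z=130)
print(p,q,(p+q)/2,np.linalg.norm(p-q),np.degrees(np.arctan2(*(p-q)[1::-1])))
print(a['depth'][165,325],p3(a,325,165))
print([p3(c,*x).round(1) for x in((340,120),(343,119),(337,85),(339,84),(212,154))])
for zt in(66,68,70):
  P,t,m=p3(c,212,154,z=70),p3(c,344,118.5,z=zt),p3(c,337,85.5,z=zt)
  ang=lambda x:np.degrees(np.arctan2(*(x-P)[1::-1]))
  print(P.round(1),t.round(1),m.round(1),ang(t),ang(m),np.linalg.norm((t-P)[:2]),np.linalg.norm((m-P)[:2]))
```

```text
[516.23516624 119.37519948 130.        ] [465.34763611 122.60352108 130.        ] [490.79140118 120.98936028 130.        ] 50.98983019101074 -3.6299984096680493
350.36197 [491.19665449 121.31055155 131.29985626]
[array([622. ,  67.7,  71.1]), array([622.9,  64.4,  70.7]), array([658.1,  69.4,  72.1]), array([658.9,  67.3,  71.4]), array([594.3, 207.7,  82.4])]
[591.9 212.2  70. ] [622.8  63.2  66. ] [657.5  69.3  66. ] -78.28385613829705 -65.36122313115561 152.17550788801526 157.17546759739943
[591.9 212.2  70. ] [623.1  63.2  68. ] [657.5  69.3  68. ] -78.19895850697223 -65.34444418918868 152.14731767973984 157.15140742372307
[591.9 212.2  70. ] [623.3  63.3  70. ] [657.5  69.4  70. ] -78.11402959630414 -65.32766011010028 152.11946164385074 157.12736073145047
```

Knob is at (491,121) with the bar at -3.6°. The pointer needs about 13.3° of arm swing, which is about 89° of spindle. I'll grip at yaw 176.4, which leaves plenty of clockwise wrist range.

```bash
cat >> h.py <<'E'
def st(m=''):
    s=arm.get_state(); print(m,'t%.1f'%s['t'],s['position'].round(1),s['orientation'].round(1),'F',s['wrist_force'].round(1),'M',s['wrist_torque'].round(2),'op%.3f g%.0f'%(s['opening'],s['grasp_force'])); return s
E
python3 - <<'E'
from h import *
arm.goto([491,121,200],[180,0,176.4]); arm.pause(.2); st('above')
arm.servo_line([491,121,103],velocity=80,max_force=8); arm.pause(.2); st('down')
arm.gripper_to(0.0,60); arm.pause(.3); s=st('grip')
p=s['position'].copy()
r=arm.servo_line([491,121,103-4],velocity=8,max_force=8); st(f'press {r}')
E
```

```text
above t6.2 [491.1 121.  200.1] [-180.     0.   176.4] F [ 0.3  0.  -0.1] M [-0.01 -0.03 -0.02] op0.999 g0
down t7.8 [491.3 121.  103.3] [180.    0.  176.4] F [-0.3  0.4 -0.3] M [0.01 0.01 0.02] op1.000 g0
grip t8.7 [490.9 120.5 103. ] [-179.9   -0.   176.4] F [ 0.2 -2.8  3. ] M [-0.65  0.1   0.05] op0.151 g61
press True t9.2 [490.9 120.4 100.1] [-179.9    0.   176.4] F [-0.3 -0.4  7.4] M [-0.18  0.17  0.06] op0.153 g62
```

Run:
```python
from h import *
X=[491,120.6]; yaw=176.4; z=arm.get_state()['position'][2]
for i in range(15):
    s=arm.get_state(); f=s['wrist_force'][2]
    r=arm.servo_line([*X,95.5],velocity=12,max_force=max(2,10-f)); s=st(f'{i} yaw{yaw:.1f} {r}')
    z=s['position'][2]
    if z<97.3: break
    yaw-=4
    arm.servo_line([*X,z],rot=[180,0,yaw],velocity=30)
```

```text
0 yaw176.4 True t9.4 [490.9 120.4 100.1] [-179.8    0.   176.4] F [-1.  -0.8  8.4] M [-0.12  0.21 -0.01] op0.149 g62
1 yaw172.4 True t9.8 [490.9 120.2 100.2] [-179.9    0.   172.4] F [-1.  -0.6  7.1] M [-0.04  0.2   0.01] op0.151 g62
2 yaw168.4 True t10.3 [490.9 120.  100.2] [-179.9    0.   168.4] F [-0.4 -1.   6.1] M [-0.1   0.16  0.01] op0.155 g62
3 yaw164.4 True t10.8 [490.8 119.8 100.2] [-179.9    0.   164.4] F [-1.7 -0.4  6. ] M [-0.14  0.1   0.07] op0.149 g62
4 yaw160.4 True t11.2 [490.8 119.6 100.2] [-179.8    0.   160.4] F [-1.5 -1.1  6.6] M [-0.12  0.1   0.01] op0.154 g62
5 yaw156.4 True t11.7 [490.7 119.4 100.2] [-1.798e+02  1.000e-01  1.564e+02] F [-1.4 -0.7  7.3] M [-0.06  0.16  0.  ] op0.148 g62
6 yaw152.4 True t12.2 [490.6 119.2 100.2] [-1.798e+02  1.000e-01  1.524e+02] F [-1.2 -2.7  6.4] M [-0.09  0.14  0.05] op0.152 g62
7 yaw148.4 True t12.6 [490.5 119.  100.2] [-1.798e+02  1.000e-01  1.484e+02] F [-1.7 -0.5  7.9] M [-0.12  0.18  0.03] op0.152 g62
8 yaw144.4 True t13.1 [490.5 118.8 100. ] [-1.798e+02  1.000e-01  1.444e+02] F [-1.1 -1.5  8. ] M [-0.12  0.18 -0.01] op0.153 g62
9 yaw140.4 True t13.6 [490.3 118.7  99.5] [-1.798e+02  1.000e-01  1.404e+02] F [-0.6 -0.9  6.9] M [-0.09  0.11  0.  ] op0.150 g62
10 yaw136.4 True t14.3 [490.2 118.5  95.3] [-1.798e+02  1.000e-01  1.364e+02] F [-0.9 -0.8  5.8] M [-0.06  0.09 -0.06] op0.152 g62
```

It dropped into gear (7.7 mm down). Now I'll turn while watching the moment.

Run:
```python
from h import *
s=arm.get_state(); X=s['position']; yaw=136.4
while yaw>70:
    yaw-=4 if yaw>116 else 8
    arm.servo_line(list(X),rot=[180,0,yaw],velocity=30); s=st(f'{yaw:.1f}')
    f=s['wrist_force']
    if abs(f[2])>18 or np.hypot(f[0],f[1])>15: print('stop');break
cap('wrist','w2'); cap('scene','s2')
```

```text
132.4 t14.5 [490.  118.4  95.5] [-180.     0.   132.4] F [-2.2 -3.2  6. ] M [-0.83  0.41  0.02] op0.150 g62
128.4 t14.8 [489.9 118.3  95.4] [-180.     0.   128.4] F [-2.1 -4.2  6.4] M [-0.82  0.44 -0.02] op0.149 g62
124.4 t15.0 [489.7 118.1  95.3] [-179.9    0.   124.4] F [-2.4 -4.1  5.7] M [-0.87  0.41 -0.03] op0.150 g62
120.4 t15.3 [489.6 118.   95.3] [-179.9    0.   120.4] F [-2.  -3.5  6.5] M [-0.84  0.48  0.13] op0.151 g62
116.4 t15.5 [489.4 117.9  95.3] [-1.799e+02  1.000e-01  1.164e+02] F [-2.9 -4.9  6.1] M [-0.93  0.57  0.15] op0.152 g62
112.4 t15.8 [489.2 117.8  95.3] [-1.799e+02  1.000e-01  1.124e+02] F [-3. -4.  7.] M [-0.98  0.58  0.16] op0.153 g62
104.4 t16.1 [488.9 117.7  95.3] [-1.799e+02  1.000e-01  1.044e+02] F [-4.  -4.8  8. ] M [-1.04  0.79  0.12] op0.153 g62
96.4 t16.4 [488.5 117.6  95.2] [-1.798e+02  1.000e-01  9.640e+01] F [-5.2 -4.6  8.2] M [-1.03  0.93  0.1 ] op0.148 g62
88.4 t16.7 [488.1 117.5  95.2] [-179.8    0.2   88.4] F [-5.1 -4.5  9.5] M [-0.99  1.1   0.19] op0.152 g62
80.4 t16.9 [487.7 117.6  95.2] [-179.8    0.2   80.5] F [-7.4 -3.8  9.8] M [-1.03  1.21  0.16] op0.152 g62
72.4 t17.2 [487.3 117.6  95.2] [-179.8    0.2   72.5] F [-7.4 -4.1 11. ] M [-0.93  1.43  0.14] op0.152 g62
64.4 t17.5 [487.  117.8  95.2] [-179.8    0.3   64.5] F [-8.3 -4.  11.3] M [-0.9   1.6   0.21] op0.156 g63
```

View pics/w2.png

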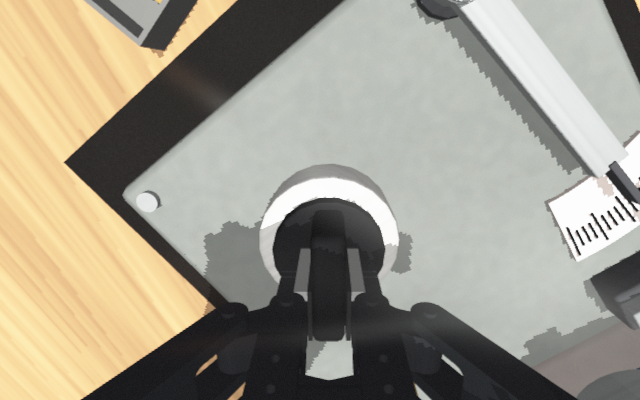

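Fitting the drift gives the axis at (488.2,120.6), 2.7 mm off along the bar, so I'll follow that circle. I'll turn to yaw 42 (short of the mark), release, and look from above.

```bash
cat >> h.py <<'E'
C=np.array([488.2,120.6])
def at(yaw,z,r=-2.7):
    a=np.radians(yaw); return [C[0]+r*np.cos(a),C[1]+r*np.sin(a),z]
E
python3 - <<'E'
from h import *
for yaw in (57,50,42):
    arm.servo_line(at(yaw,95.2),rot=[180,0,yaw],velocity=30); st(f'{yaw}')
arm.gripper_to(1.0); arm.pause(.2); st('open')
arm.servo_line(at(42,200),velocity=150)
arm.goto([580,80,300],[180,0,-3]); arm.pause(.3)
c=cap('wrist','w3'); st()
cv2.imwrite('pics/w3c.png',cv2.resize(c['frame'][50:250,200:400,::-1],None,fx=3,fy=3,interpolation=cv2.INTER_CUBIC))
E
```

```text
57 t17.9 [486.4 117.9  95.3] [1.80e+02 1.00e-01 5.71e+01] F [-2.3 -4.4  6.9] M [-1.    0.38  0.15] op0.158 g62
50 t18.2 [486.1 118.2  95.3] [1.80e+02 1.00e-01 5.01e+01] F [-1.8 -3.8  7. ] M [-0.95  0.43  0.21] op0.154 g62
42 t18.5 [485.8 118.4  95.3] [1.80e+02 1.00e-01 4.21e+01] F [-2.3 -3.1  7.1] M [-1.01  0.39  0.18] op0.153 g62
open t19.4 [486.2 118.8  95.2] [-180.    0.   42.] F [-0.9  0.2  0. ] M [-0.    0.04  0.03] op0.996 g0
 t21.2 [579.3  80.2 299.3] [ 1.8e+02  1.0e-01 -2.9e+00] F [-0.1  0.8  0.2] M [-0.04 -0.01  0.03] op0.999 g0
```

View pics/w3c.png

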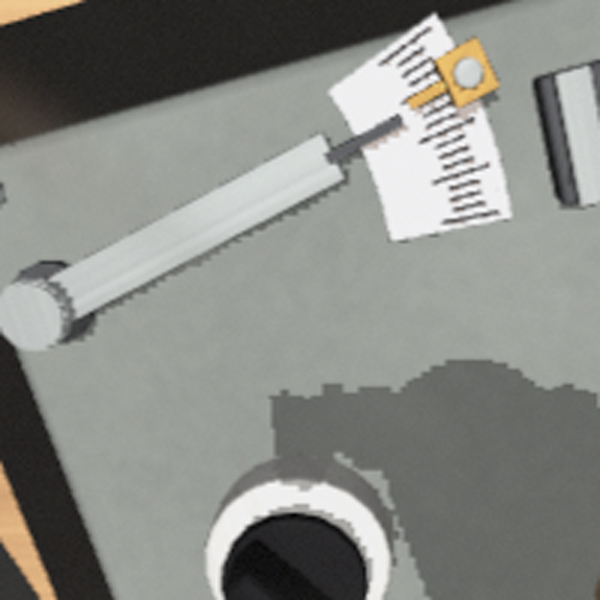

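The pointer end is at full-image (333.7,90.7) and the nose end at (337,84.7), so it's just short.

Run:
```python
from h import *
P=np.array([594.3,207.7])
c0=load('w1');c=load('w3')
ang=lambda x:np.degrees(np.arctan2(*(x[:2]-P)[::-1]))
for cc,t,m in((c0,(344,118.5),(337,85.5)),(c,(333.7,90.7),(337,84.7))):
  a=p3(cc,*t,z=68);b=p3(cc,*m,z=68);print(a.round(1),b.round(1),ang(a),ang(b),ang(b)-ang(a),(ang(b)-ang(a))/.15, np.radians(ang(b)-ang(a))*150)
```

```text
[623.1  63.2  68. ] [657.5  69.3  68. ] -78.74231078675228 -65.45105729539013 13.291253491362156 88.60835660908104 34.7964202712192
[651.2  72.8  68. ] [657.1  69.1  68. ] -67.11132571142464 -65.63758026677989 1.4737454446447487 9.824969630964992 3.8582565517978047
```

Run:
```python
from h import *
arm.goto(at(42,200,0),[180,0,42])
arm.servo_line(at(42,103,0),velocity=80,max_force=8)
arm.gripper_to(0.0,60); arm.pause(.2); st('grip')
arm.servo_line(at(45,103,0),rot=[180,0,45],velocity=30)
yaw=45
for i in range(12):
    f=arm.get_state()['wrist_force'][2]
    r=arm.servo_line(at(yaw,95.5,0),velocity=15,max_force=max(2.5,10-f)); s=st(f'{yaw} {r}')
    if s['position'][2]<97.3: break
    if i>3: yaw-=2; arm.servo_line(at(yaw,s['position'][2],0),rot=[180,0,yaw],velocity=30)
```

```text
grip t24.0 [488.2 120.7 103.1] [180.  -0.  42.] F [-0.4 -0.2  2.9] M [0.01 0.12 0.01] op0.154 g61
45 False t24.9 [488.2 120.7  95.5] [180.  -0.  45.] F [-1.8  0.5  6.2] M [ 0.03  0.28 -0.01] op0.149 g62
```

Back in gear with the grip centred. I'll finish the turn to yaw 32, release, and look.

Run:
```python
from h import *
for yaw in (42,38,35,32):
    arm.servo_line(at(yaw,95.4,0),rot=[180,0,yaw],velocity=20); st(f'{yaw}')
arm.pause(.2)
arm.gripper_to(1.0); arm.pause(.2); st('open')
arm.servo_line(at(32,200,0),velocity=150)
arm.goto([580,80,300],[180,0,-3]); arm.pause(.3)
c=cap('wrist','w4'); st()
cv2.imwrite('pics/w4c.png',cv2.resize(c['frame'][50:250,200:400,::-1],None,fx=3,fy=3,interpolation=cv2.INTER_CUBIC))
for u,v in((308,232),(300,238),(290,230)): print(p3(c,u,v).round(1))
```

```text
42 t25.2 [488.2 120.7  95.4] [180.  -0.  42.] F [-1.5 -0.4  6.3] M [0.07 0.28 0.16] op0.154 g62
38 t25.4 [488.3 120.7  95.5] [180.  -0.  38.] F [-1.6  0.1  6.1] M [0.06 0.29 0.22] op0.151 g62
35 t25.7 [488.3 120.6  95.5] [180.   -0.   35.1] F [-1.2  0.4  5.5] M [0.   0.31 0.27] op0.152 g62
32 t25.9 [488.3 120.6  95.4] [180.   -0.   32.1] F [-1.2 -0.5  6.6] M [-0.01  0.27  0.3 ] op0.152 g62
open t27.0 [488.2 120.6  95.4] [-180.    0.   32.] F [ 0.1 -0.3 -0.2] M [ 0.01 -0.02 -0.01] op1.006 g0
 t28.9 [579.3  80.3 299.3] [ 1.8e+02  1.0e-01 -2.9e+00] F [-1.7 -0.3  0.2] M [-0.06 -0.01 -0.05] op0.999 g0
[503.9 108.7  99. ]
[496.7 118.2  98.4]
[509.3 127.8 103.4]
```

View pics/w4c.png

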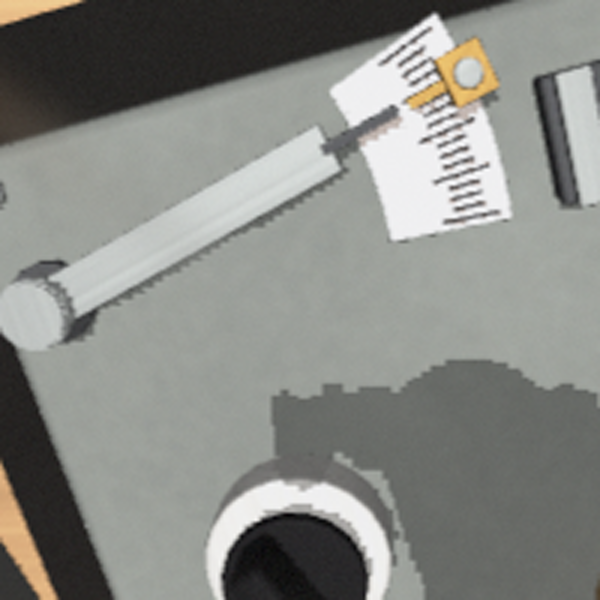

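Tip and nose nearly agree, at crop (398,112) versus (409,104). I'll check with one enlargement.

Run:
```python
from h import *
c=load('w4')
cv2.imwrite('pics/z.png',cv2.resize(c['frame'][68:110,300:356,::-1],None,fx=14,fy=14,interpolation=cv2.INTER_NEAREST))
d=c['depth'][68:110,300:356]; np.set_printoptions(linewidth=250)
P=np.array([594.3,207.7])
for u,v in((330,88),(331,87),(332,87),(338,84),(340,83),(341,82)): print(u,v,p3(c,u,v).round(1))
```

```text
330 88 [654.2  76.7  70. ]
331 87 [655.1  75.6  71.4]
332 87 [655.1  74.6  72.2]
338 84 [657.7  68.2  71.9]
340 83 [658.6  66.1  71.1]
341 82 [659.5  65.   71.9]
```

View pics/z.png

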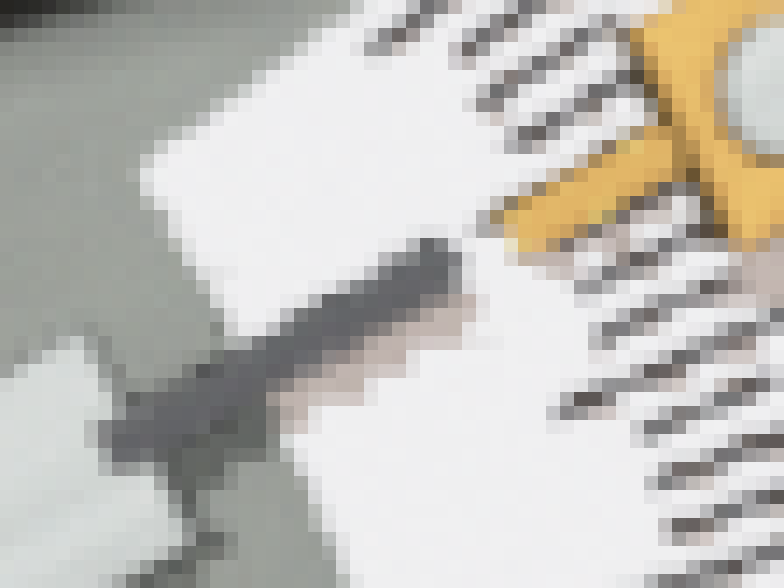

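The pointer's axis extended meets the nose's axis within about 0.2 px (pointer end (444,265), nose end (512,230) in the enlargement). The flange top is back at about 98 mm, so the knob is up. Handing in.

```bash
python3 -c "
from rig import arm
print(arm.job_done())"
```

```text
the job is handed in; nothing more can be done
None
```

The carriage spring is set: in the last close-up the pointer lines up with the index nose to within about 0.2 mm. The knob has sprung back up, and the job was handed in at about 29 s; I let go once just short of the mark to check, then regripped and finished the turn.

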